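Close the carver's wax tin

TASK

Close the wax tin: its yellow lid lies on the wooden rest beside the tin, level with the rim and too wide to grip across, so slide it gently across, without lifting it away, until its plug drops into the mouth, then press it down, against the stiff sealing ring inside, until the lid sits fully home and level all round on the rim. Do not drop or throw the lid or press harder than a firm hand would, and leave the tools, the jar and the carved bear where they are.

Things in the scene. Friction and masses are not known exactly. Their poses are not given: they have to be found in the camera images.
- lid: the loose lid, 0.08 to 0.17 kg: a yellow disc (flange) 100 across and 5 thick over a steel plug 80 across and 12 deep with a 2 chamfer; total height 17. Origin: centre of the plug's underside, z up. At the start it lies flat on its plug on the rest, so the flange's underside is 12 above the rest
- lid_top (a point): centre of the lid's top face, 17 above the lid's origin
- lid_seat (a point): centre of the underside of the lid's flange, 12 above the lid's origin; it coincides with the rim point when the lid is fully home
- stand: dark plank fixed to the bench, 225 x 125 x 16, with the green wax tin and the lid rest on it. Origin: on the bench under the tin's centre. Tin: outside diameter 90, wall 3, mouth 84, rim 80 above the bench. Lid rest: pale wooden block on the -x side, from 47 to 152 from the tin's axis along -x, 110 wide along y, its flat top level with the rim (80)
- rim (a point): centre of the tin's mouth at the height of the rim (80 above the bench); same axes as the stand. Pushed at its edge alone, the lid tips nose-down into the mouth and jams there when its centre comes within about 14 of this point; with its trailing side held down it slides on level and drops in
- seal (a joint): the cork-coloured sealing ring inside the mouth (82 outside, 64 inside), which slides stiffly straight down when the lid's plug is pressed on it with about 8 to 10 N and stays where it is left: 0 = up, its top 7 below the rim, so that a lid laid in the mouth stands 5 proud; 0.005 m = down, the lid home
- mallet: a carver's mallet lying on the bench: round wooden handle 240 long, 28 thick, black 60 x 100 x 60 head; bystander
- chisel: a wood chisel lying on the bench, about 220 long, 24 thick; bystander
- gouge: a second chisel lying on the bench, about 220 long; bystander
- bear: a carved wooden bear, standing, about 120 x 60 x 130 high; bystander
- oil_jar: an amber jar with dark cap, 64 across, 100 high; bystander
- brush: a brush lying on the bench; bystander
- sander: a cork sanding block 110 x 65 x 34; bystander
Things that resemble listed ones, but are neither listed nor needed, are in the scene too. Of the things shaped like the lid, the yellow one is meant.

How it is judged:
By the outcome, as a careful person would: the job done as asked, in the order asked, and still so for the second after the job is handed in, with the robot touching nothing.
It also fails if it takes over 54 s, if anything falls off the work surface, if the arm or the gripper's body presses on something with over 40 N, if the wrist force passes 120 N, or if a joint passes its speed limit or range.

ROBOT

A 7-joint arm with a two-finger parallel gripper is mounted at the origin on the work surface. World frame = base frame: x ahead of the robot, y to its left, z up, the work surface at z = 0. Lengths are in mm, angles in rad, forces in N, time in s.
With the tool pointing down it reaches from about 400 to 875 mm from the base axis. Payload 6.5 kg.
Tool frame: the origin (TCP) lies where the fingers leave the gripper's body, on its centre line; the fingertips stand 64 mm ahead of it and the grasp point (between the pads) lies 45 mm ahead of it; z points along the fingers, y is the line along which they close (so a half turn about z gives the same grasp; the last joint's range is limited). The gripper opens to 88 mm and grips with 3 to 60 N. Pads are 18 mm wide; open, the fingers measure 123 mm over their backs; the gripper's body (75 mm by 187 mm) begins 45 mm behind the grasp point.
Start: joints at [-1.2, 0.536, -0.004, 1.538, 0.003, 1.067, -0.071], TCP at [274.97, 588.967, 302.716] pointing down, gripper open.
Joint ranges: [-2.7, 2.7], [-0.37, 2.16], [-1.27, 1.26], [0.24, 2.4], [-1.31, 4.45], [0.19, 1.91], [-2.76, 2.76]. Speed limits (rad/s): [2.39, 2.39, 3.14, 3.14, 3.14, 3.14, 3.14].

INTERFACE

Orientations are given as a rotation vector (axis times angle).
In Python, from workcell import arm gives the robot as it stands.
- The arm moves only by the shell command python3 -m creep 'ROWS'. ROWS is JSON, one flat list of numbers, 7 for each row, row after row: the closure, from 0 (fully open) to 1 (shut), then the shift along the tool's x, y, z as a fraction of full scale, then the turn, a rotation vector about the tool's x, y, z as a fraction of full scale. A call has 1 to 10 rows; each row shifts and turns the commanded pose from where the row before left it, along the tool's axes as they then stand; what a row does not reach is not made up. Full scale, the value 1, is 400 mm for a shift and 45 degrees for a turn. A row lasts 1/10 s, in which the tool goes at most 50 mm and 8.59 degrees, less where a joint would pass 70% of its speed; a pose out of reach is approached as far as the arm can. A call with a number of a shift or a turn outside -1 to 1 is refused whole. A call with a gripper value outside its range is refused whole. The fingers move at their own pace and stop on an object; the grip force is fixed at half the most. Time passes only in rows, so rows that do not move let the fingers close. It gives the time, the measured TCP pose, the force, the opening and the grip force at its end, in the units of the state.
- arm.sense(): the state, without advancing time (a new reading comes with each control period).
- arm.grab_frame(name): name is "side" or "top" or "wrist"; returns a dict with "pixels" (400x640x3 uint8, red, green, blue), "range_z" (400x640 float32, mm along the optical axis (not along the pixel's ray), 0 where there is no reading), "fx", "fy", "cx", "cy" (pixels), "D" ([k1, k2, p1, p2, k3] as OpenCV has them; the pictures are not rectified), "R" (3x3) and "t" (3): a world point X has camera coordinates R X + t; the wrist camera has in their place "tool_from_camera" (4x4, takes a point from camera to tool coordinates, whose origin is the TCP and whose axes are the flange's). Camera axes: x right, y down, z forward; pixel columns grow to the right and rows downward; lengths in mm; the calibration is good to about 2 mm. A picture is of the moment at which its call begins: read the wrist's pose just before it.
- arm.finish_job(): hands the job in; it is judged then, once.
Trained networks look in the newest picture that a camera, given by its name, has taken for a name from the list of things; names that differ only in an ending like _2 or _b are one class to them, and where a whole thing is asked for, a point or a joint stands for the part that bears it (a point fixed in the world has none). Each returns a list of dicts, best first, with "conf" (0 to 1); they miss things now and then, are a little off and sometimes report something else, mostly with a low value. They report only what shows in the picture. A call takes as long as a camera call. They do not tell look-alikes from the thing itself.
- arm.cut_out(camera, label): "region" (400x640 bool, what is visible of it) and "bbox" ([left, top, width, height] in pixels, round what is visible of it).
The state is a dict: "t": time; "qpos": joint angles; "dq": joint speeds; "joint_efforts": joint torques, N m; "position": TCP position; "tcp_rot": TCP orientation; "contact_force": force on the tool from outside, world axes, zero at the start; "moment": the same for the moment, N m; "opening": finger opening in mm; "gripper_force": force on a finger pad.
Only numpy, scipy, OpenCV 4.12 (cv2) and the standard library are available. Lean on these libraries where they do the work, as an engineer would, in place of code of your own. Each camera call takes 0.05 s, during which the arm holds its last target. There are 200 camera calls.

## Working session

There is one attempt and no reset: what is moved stays moved. The work goes in short steps, Python scripts to look and compute and a shell command to move; the robot and the scene stay as the last step left them, time stands still between calls to the robot, and variables do not carry over. Pictures are saved under pics/ and viewed, at most 10 in all, crops included, and the job is handed in when it is done.

```bash
mkdir -p pics; cat > h.py <<'E'
import numpy as np, cv2
from workcell import arm
def pts(f, mask):
    v,u=np.nonzero(mask & (f["range_z"]>0)); z=f["range_z"][v,u].astype(float)
    K=np.array([[f["fx"],0,f["cx"]],[0,f["fy"],f["cy"]],[0,0,1]])
    n=cv2.undistortPoints(np.stack([u,v],1).astype(float)[:,None],K,np.array(f["D"],float))[:,0]
    c=np.c_[n*z[:,None],z]
    return (c-np.array(f["t"]))@np.array(f["R"]), u, v
def save(f,name,crop=None,s=1):
    im=f["pixels"][...,::-1]
    if crop: x,y,w,h=crop; im=im[y:y+h,x:x+w]
    cv2.imwrite("pics/"+name,cv2.resize(im,None,fx=s,fy=s,interpolation=cv2.INTER_CUBIC))
E
python3 - <<'E'
from h import *
s=arm.sense(); print(s)
for c in("top","side"):
    f=arm.grab_frame(c); save(f,c+"1.png")
    for l in("lid","stand"):
        for d in arm.cut_out(c,l):
            P,u,v=pts(f,d["region"]); print(c,l,round(d["conf"],2),d["bbox"],len(P),P.mean(0).round(1) if len(P) else '',np.percentile(P,[2,98],axis=0).round(0).tolist() if len(P) else '')
E
```

```text
{'t': 0.0, 'qpos': array([-1.20017672,  0.53713727, -0.00444601,  1.53883896,  0.0026135 ,
        1.06730302, -0.07121782]), 'dq': array([-1.15711280e-03,  9.33239527e-04,  5.49497123e-04, -1.34907570e-03,
       -1.72523798e-05,  3.03452851e-04, -3.04844439e-04]), 'joint_efforts': array([ 5.99759687e-05, -5.70999920e+01,  9.90834720e-01, -2.51612288e+01,
       -5.62368147e-02,  1.79457263e-02,  1.58424709e-04]), 'position': array([274.78697048, 588.51687321, 301.87096345]), 'tcp_rot': array([-6.80558719e-01, -3.06675142e+00,  2.61430013e-03]), 'contact_force': array([-0.17270551,  0.50169391,  0.58614099]), 'moment': array([-0.0042899 , -0.00725179,  0.01515084]), 'gripper_force': 0.0, 'opening': 88.27712466157818}
top lid 0.95 [230.3, 225.2, 34.3, 26.4] 721 [425.7 217.4  17.2] [[383.0, 174.0, 12.0], [468.0, 260.0, 23.0]]
top lid 0.94 [326.6, 205.5, 28.9, 32.1] 697 [478.9 -83.6  17.7] [[436.0, -125.0, 11.0], [523.0, -41.0, 23.0]]
top lid 0.78 [270.5, 192.8, 33.4, 31.9] 814 [520.9  86.   97.3] [[477.0, 42.0, 92.0], [565.0, 130.0, 103.0]]
top lid 0.62 [230.4, 179.4, 32.9, 28.0] 721 
[... 236 characters left out ...]
.1] [[465.0, 9.0, 11.0], [683.0, 129.0, 84.0]]
side lid 0.93 [276.5, 184.2, 31.3, 17.3] 362 [514.5  78.8  95.4] [[473.0, 38.0, 82.0], [561.0, 127.0, 99.0]]
side lid 0.78 [291.9, 230.3, 34.7, 21.8] 496 [471.1 -87.2  16.2] [[430.0, -131.0, 2.0], [514.0, -39.0, 20.0]]
side lid 0.69 [239.0, 197.0, 24.4, 14.9] 346 [421.3 215.4  15.2] [[378.0, 172.0, -0.0], [470.0, 267.0, 20.0]]
side lid 0.67 [246.6, 225.6, 29.9, 22.9] 460 [360.8  17.1  15.8] [[319.0, -24.0, 2.0], [405.0, 63.0, 20.0]]
side lid 0.55 [270.9, 185.5, 8.2, 5.0] 35 [535.8 254.   17.6] [[498.0, 204.0, 13.0], [560.0, 275.0, 37.0]]
side stand 0.94 [275.9, 179.8, 67.6, 51.4] 1910 [548.9  43.2  44. ] [[458.0, 6.0, 1.0], [669.0, 123.0, 81.0]]
```

View pics/top1.png

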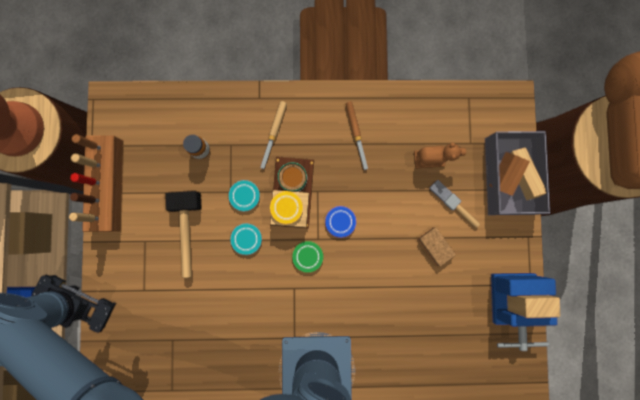

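```bash
python3 - <<'E'
from h import *
f=arm.grab_frame("top"); save(f,"crop.png",(220,140,150,140),4)
P,u,v=pts(f,np.ones((400,640),bool)); C=f["pixels"][v,u].astype(int)
m=(P[:,2]>88)&(P[:,2]<108)&(abs(P[:,0]-521)<70)&(abs(P[:,1]-86)<70)
c,r=cv2.minEnclosingCircle(P[m][:,:2].astype(np.float32)); print("lid",c,r,P[m].mean(0),m.sum())
b=(P[:,0]>430)&(P[:,0]<720)&(P[:,1]>-30)&(P[:,1]<170)
m=b&(P[:,2]>72)&(P[:,2]<88); Q=P[m]; print("80-level",np.median(Q[:,2]))
g=np.zeros((30,22),int); 
# tin: level points beyond x>560
import sys
T=Q[Q[:,0]>575]; print(len(T),T.min(0),T.max(0))
print(cv2.fitEllipse(T[:,:2].astype(np.float32)), cv2.minEnclosingCircle(T[:,:2].astype(np.float32)))
R=Q[Q[:,0]<560]; print("rest",cv2.minAreaRect(R[:,:2].astype(np.float32)))
m=b&(P[:,2]>10)&(P[:,2]<22); print("plank",cv2.minAreaRect(P[m][:,:2].astype(np.float32)))
L=b&(P[:,2]>90)
bm=np.zeros((250,300),np.uint8)
E
```

```text
lid (520.00048828125, 84.70441436767578) 49.8923454284668 [519.84235619  84.78632857  97.46465278] 848
80-level 79.10411565438926
214 [575.43520152  23.87605301  72.05822297] [660.91041346 110.70850857  85.49980375]
((617.0052490234375, 67.56417083740234), (80.33927917480469, 80.8375473022461), 135.59649658203125) ((616.902587890625, 67.38560485839844), 44.857704162597656)
rest ((514.5225830078125, 76.81906127929688), (109.84236145019531, 100.28101348876953), 84.86700439453125)
plank ((574.203857421875, 92.8827133178711), (167.6654510498047, 277.8714599609375), 84.89412689208984)
```

View pics/crop.png

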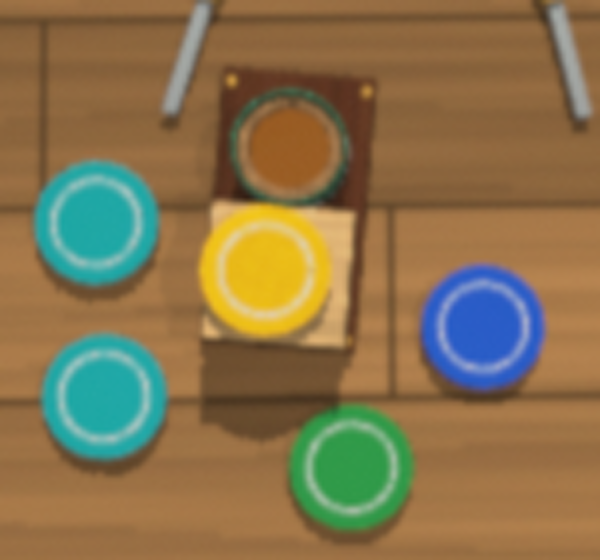

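Look-alikes of the lid in top1.png are teal at (244,196) and (246,240), green at (308,257), and blue at (340,222). The yellow one at (286,208) lies on the pale rest next to the open tin at (292,177). The crop confirms the yellow disc sits on the rest, so that's my choice. By the top camera the lid is at (520,85,97) and the tin axis at (617,67).

My plan is to tilt the tool 12° with the fingers about 20 mm apart. The rear finger goes behind the flange edge, and the front finger presses the trailing part of the top.

```bash
cat >> h.py <<'E'
from scipy.spatial.transform import Rotation as Ro
def frame(yaw,th,sgn):  # sgn*y = push direction, raised by th
    p=np.array([np.cos(yaw),np.sin(yaw),0]); up=np.array([0,0,1.])
    y=sgn*(p*np.cos(th)+up*np.sin(th)); z=-up*np.cos(th)+p*np.sin(th)
    return np.c_[np.cross(y,z),y,z],p
def delta(R1,p1):
    s=arm.sense(); R0=Ro.from_rotvec(s["tcp_rot"]).as_matrix()
    turn=Ro.from_matrix(R0.T@R1).as_rotvec()/np.radians(45); d=p1-s["position"]
    print("turn",turn.round(3),"shift before turn",(R0.T@d/400).round(3),"after",(R1.T@d/400).round(4),"world",d.round(1))
E
python3 - <<'E'
from h import *
s=arm.sense();print(Ro.from_rotvec(s["tcp_rot"]).as_matrix().round(3))
lid=np.array([520,84.7,97.]);th=np.radians(12)
for sg in(1,-1):
    R,p=frame(np.radians(-10.1),th,sg)
    F=lid-33*p; C=F-sg*10*R[:,1]; T=C-64*R[:,2]+[0,0,60]
    print(sg,T); delta(R,T)
E
```

```text
[[-0.906  0.423 -0.   ]
 [ 0.423  0.906 -0.   ]
 [-0.    -0.    -1.   ]]
1 [464.7813587   94.53593811 217.52232954]
turn [-0.228 -0.174  1.662] shift before turn [-0.953 -0.919  0.213] after [-1.1334  0.6248  0.35  ] world [ 189.8 -494.3  -85. ]
-1 [464.7813587   94.53593811 217.52232954]
turn [ 0.187 -0.244 -2.322] shift before turn [-0.953 -0.919  0.213] after [ 1.1334 -0.6248  0.35  ] world [ 189.8 -494.3  -85. ]
```

```bash
python3 -m creep '[0.77,-0.08,-0.077,0,0,0,0, 0.77,-0.08,-0.077,0,0,0,0, 0.77,-0.08,-0.077,0,0,0,0, 0.77,-0.08,-0.077,0,0,0,0, 0.77,-0.08,-0.077,0,0,0,0, 0.77,-0.08,-0.077,0,0,0,0, 0.77,-0.08,-0.077,0,0,0,0, 0.77,-0.08,-0.077,0,0,0,0, 0.77,-0.08,-0.077,0,0,0,0, 0.77,-0.08,-0.077,0,0,0,0]'
python3 -m creep '[0.77,-0.075,-0.07,0.02,-0.0253,-0.0193,0.1847, 0.77,0,0,0.02,-0.0253,-0.0193,0.1847, 0.77,0,0,0.02,-0.0253,-0.0193,0.1847, 0.77,0,0,0.02,-0.0253,-0.0193,0.1847, 0.77,0,0,0.02,-0.0253,-0.0193,0.1847, 0.77,0,0,0.02,-0.0253,-0.0193,0.1847, 0.77,0,0,0.02,-0.0253,-0.0193,0.1847, 0.77,0,0,0,-0.0253,-0.0193,0.1847, 0.77,0,0,0,-0.0253,-0.0193,0.1847, 0.77,0,0,0,0,0,0]'
cat > go.py <<'E'
from h import *
import sys
lid=np.array([float(a) for a in sys.argv[1:4]]);yaw,th,back,g=[float(a) for a in sys.argv[4:8]]
R,p=frame(np.radians(yaw),np.radians(th),1)
C=lid-back*p-g/2*R[:,1]; delta(R,C-64*R[:,2])
s=arm.sense(); R0=Ro.from_rotvec(s["tcp_rot"]).as_matrix(); print("F now",(s["position"]+64*R0[:,2]+g/2*R0[:,1]).round(1),s["contact_force"].round(1),s["opening"].round(1),s["t"])
E
python3 go.py 520 84.7 117 -10.1 12 33 20
```

```text
t: 1.35
position: [435.1, 172.8, 303.0]
tcp_rot: [0.68, 3.066, 0.001]
contact_force: [0.7, -0.1, -0.9]
opening: 19.9
gripper_force: 0.0
t: 2.35
position: [453.7, 137.7, 246.9]
tcp_rot: [2.281, 1.91, 0.201]
contact_force: [-0.1, 0.8, -0.0]
opening: 20.2
gripper_force: 0.0
turn [-0.    -0.001 -0.   ] shift before turn [-0.101  0.009  0.179] after [-0.1014  0.0092  0.1792] world [ 11.1 -43.2 -69.4]Traceback (most recent call last):
  File "go.py", line 6, in <module>
    s=arm.sense(); R0=Ro.from_rotvec(s["tcp_rot"]).as_matrix(); print("F now",(s["position"]+64*R0[:,2]+g/2*R0[:,1]).round(1),s["contact_force"].round(1),s["opening"].round(1),s["t"])
                                                                                                                                                          ^^^^^^^^^^^^^^^^^^
AttributeError: 'float' object has no attribute 'round'
```

```bash
sed -i 's/s\["opening"\].round(1)/round(s["opening"],1)/' go.py
python3 -m creep '[0.77,-0.05,0.004,0.06,0,0,0, 0.77,-0.05,0.004,0.06,0,0,0, 0.77,0,0,0.06,0,0,0, 0.77,0,0,0,0,0,0]'
python3 go.py 520 84.7 117 -10.1 12 33 20
python3 - <<'E'
from h import *
f=arm.grab_frame("side"); save(f,"side2.png",(250,150,120,90),6)
s=arm.sense()
w=arm.grab_frame("wrist"); save(w,"wrist2.png")
X=np.array(w["tool_from_camera"]); R0=Ro.from_rotvec(s["tcp_rot"]).as_matrix()
M=np.eye(4);M[:3,:3]=R0;M[:3,3]=s["position"];M=M@X; w["R"]=M[:3,:3].T; w["t"]=-M[:3,:3].T@M[:3,3]
im=cv2.cvtColor(w["pixels"],cv2.COLOR_RGB2HSV)
m=(im[...,0]>20)&(im[...,0]<32)&(im[...,1]>180)
P,u,v=pts(w,m); k=(P[:,2]>85)&(P[:,2]<110);print(k.sum(),P[k].min(0),P[k].max(0),np.median(P[k],0),cv2.minEnclosingCircle(P[k][:,:2].astype(np.float32)))
E
```

```text
t: 2.75
position: [464.0, 93.5, 175.3]
tcp_rot: [2.28, 1.914, 0.195]
contact_force: [-0.6, -0.7, 0.5]
opening: 20.1
gripper_force: 0.0
turn [-0.005  0.002  0.003] shift before turn [ 0.003  0.003 -0.005] after [ 0.0029  0.0027 -0.0052] world [0.8 1.1 2.2]
F now [486.5  89.4 114.7] [-0.6 -0.7  0.5] 20.1 2.75
13911 [467.50153177  48.20241819  93.09057226] [565.69077861 139.31043516 100.4629069 ] [516.37041462 101.60010096  97.36219445] ((516.5696411132812, 89.34381866455078), 50.1431884765625)
```

View pics/wrist2.png

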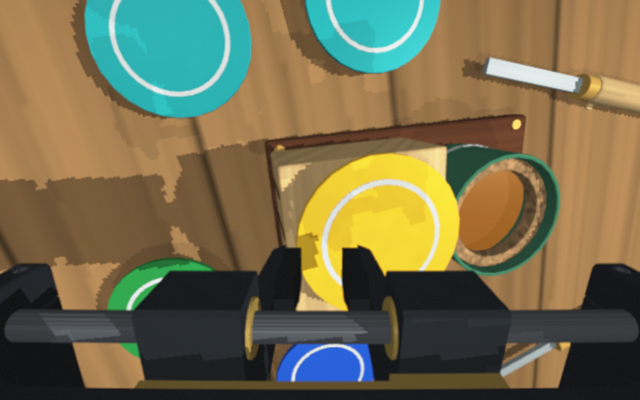

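View pics/side2.png

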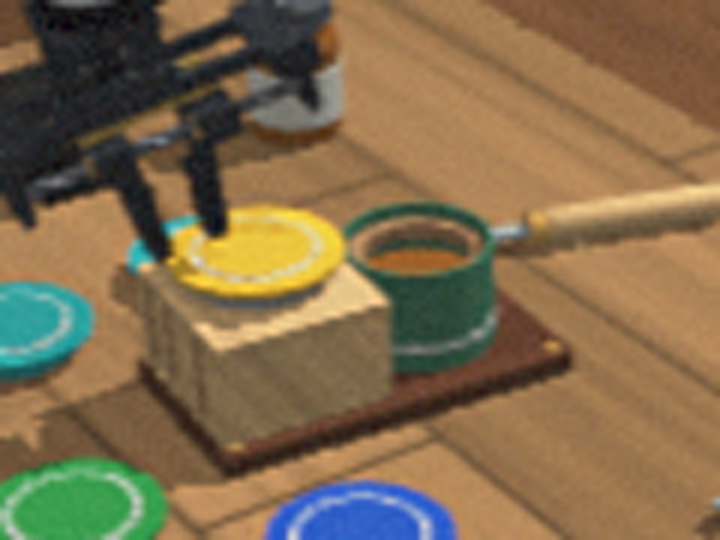

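Side and wrist views agree: the rear finger hangs just behind the yellow flange and the front finger is over its trailing part. I'll cross-check the lid and tin positions from the wrist camera.

```bash
cat >> h.py <<'E'
def wrist():
    s=arm.sense(); w=arm.grab_frame("wrist")
    X=np.array(w["tool_from_camera"]); M=np.eye(4);M[:3,:3]=Ro.from_rotvec(s["tcp_rot"]).as_matrix();M[:3,3]=s["position"];M=M@X
    w["R"]=M[:3,:3].T; w["t"]=-M[:3,:3].T@M[:3,3]; return w
def fitc(Q,r,c0):
    from scipy.optimize import least_squares
    return least_squares(lambda c:np.hypot(*(Q-c).T)-r,c0,loss="soft_l1").x
def locate(f,c0=(617,68)):
    im=cv2.cvtColor(f["pixels"],cv2.COLOR_RGB2HSV)
    P,u,v=pts(f,(im[...,0]>20)&(im[...,0]<32)&(im[...,1]>180)); P=P[(P[:,2]>72)&(P[:,2]<115)&(P[:,0]>440)&(P[:,0]<690)&(abs(P[:,1]-75)<90)]
    c,r=cv2.minEnclosingCircle(P[:,:2].astype(np.float32)); A=np.c_[P[:,:2]-c,np.ones(len(P))]
    k=np.linalg.lstsq(A,P[:,2],rcond=None)[0]; print("lid",np.round(c,1),round(r,1),"z",round(k[2],1),"tilt mm/100",(100*k[:2]).round(1),len(P))
    P,u,v=pts(f,(im[...,0]>70)&(im[...,0]<90)&(im[...,1]>90)); P=P[(abs(P[:,2]-80)<5)&(np.hypot(*(P[:,:2]-c0).T)<60)]
    print("tin",fitc(P[:,:2],43.5,c0).round(1),np.median(P[:,2]),len(P)); return c
E
python3 - <<'E'
from h import *
for f in(wrist(),arm.grab_frame("top"),arm.grab_frame("side")): locate(f)
E
```

```text
lid [520.9  81.5] 58.8 z 97.5 tilt mm/100 [ 0.1 -0.5] 13743
tin [611.7  72.6] 78.8620977574852 1760
lid [519.3  84.6] 49.6 z 97.7 tilt mm/100 [0.5 1.1] 211
tin [617.  68.] nan 0
lid [517.6  85. ] 51.0 z 96.5 tilt mm/100 [-0.4  0.3] 196
tin [611.8  65.9] 76.72523900175229 18
  return _methods._mean(a, axis=axis, dtype=dtype,
  ret = ret.dtype.type(ret / rcount)
```

```bash
python3 -m creep '[0.77,0.005,-0.0075,0.001,0,0,0, 0.77,0,-0.003,0.014,0,0,0, 0.77,0,-0.003,0.014,0,0,0, 0.77,0,0,0,0,0,0]'
python3 -m creep '[0.77,0,-0.0005,0.0025,0,0,0, 0.77,0,0,0,0,0,0]'
python3 -m creep '[0.77,0,-0.0005,0.0025,0,0,0, 0.77,0,0,0,0,0,0]'
python3 -m creep '[0.77,0,-0.0005,0.0025,0,0,0, 0.77,0,0,0,0,0,0]'
python3 -m creep '[0.77,0,-0.0005,0.0025,0,0,0, 0.77,0,0,0,0,0,0]';python3 go.py 520 84.7 97 -10.1 12 33 20
```

```text
t: 3.4
position: [461.8, 97.1, 163.9]
tcp_rot: [2.281, 1.911, 0.199]
contact_force: [0.1, -0.9, -0.5]
opening: 19.9
gripper_force: 0.0
t: 3.6
position: [462.3, 97.0, 163.5]
tcp_rot: [2.281, 1.91, 0.201]
contact_force: [0.6, -0.3, -0.4]
opening: 20.3
gripper_force: 0.0
t: 3.8
position: [462.4, 97.1, 162.6]
tcp_rot: [2.281, 1.91, 0.201]
contact_force: [-0.3, -0.6, 0.7]
opening: 20.3
gripper_force: 0.0
t: 4.0
position: [462.3, 97.1, 161.6]
tcp_rot: [2.281, 1.91, 0.201]
contact_force: [0.7, 0.1, 0.5]
opening: 20.6
gripper_force: 0.0
t: 4.2
position: [462.3, 97.1, 160.5]
tcp_rot: [2.281, 1.91, 0.201]
contact_force: [0.3, -0.3, 0.1]
opening: 20.3
gripper_force: 0.0
turn [-0.    -0.001 -0.   ] shift before turn [-0.005  0.005  0.009] after [-0.0053  0.0054  0.0088] world [ 2.4 -2.6 -3. ]
F now [485.1  93.1 100. ] [ 0.3 -0.3  0.1] 20.3 4.2
```

```bash
for i in 1; do :; done
python3 -m creep '[0.77,0,-0.0005,0.005,0,0,0, 0.77,0,0,0,0,0,0]'
python3 -m creep '[0.77,0,-0.0005,0.0025,0,0,0, 0.77,0,0,0,0,0,0]'
python3 go.py 520 84.7 97 -10.1 12 33 20
```

```text
t: 4.4
position: [462.5, 97.0, 158.4]
tcp_rot: [2.281, 1.91, 0.201]
contact_force: [0.9, 0.5, 0.0]
opening: 20.2
gripper_force: 0.0
t: 4.6
position: [462.6, 97.1, 157.7]
tcp_rot: [2.281, 1.91, 0.202]
contact_force: [-1.4, 0.4, 3.8]
opening: 20.4
gripper_force: 1.9
turn [-0.    -0.001 -0.001] shift before turn [-0.005  0.006  0.002] after [-0.0053  0.0062  0.0017] world [ 2.1 -2.5 -0.2]
F now [485.4  93.1  97.2] [-1.4  0.4  3.8] 20.4 4.6
```

```bash
python3 -m creep '[0.77,0,-0.0003,0.00125,0,0,0, 0.77,0,0,0,0,0,0]'
```

```text
t: 4.8
position: [462.7, 97.1, 157.5]
tcp_rot: [2.281, 1.91, 0.202]
contact_force: [-2.8, -1.4, 10.5]
opening: 20.3
gripper_force: 4.9
```

```bash
python3 -m creep '[0.77,0,0.0001,-0.0008,0,0,0, 0.77,0,0.005,0.00104,0,0,0, 0.77,0,0.005,0.00104,0,0,0, 0.77,0,0,0,0,0,0]'
python3 -m creep '[0.77,0,0.0049,0.00104,0,0,0, 0.77,0,0.0049,0.00104,0,0,0, 0.77,0,0.0049,0.00104,0,0,0, 0.77,0,0.0049,0.00104,0,0,0, 0.77,0,0,0,0,0,0]'; python3 go.py 520 84.7 97 -10.1 12 33 20
python3 - <<'E'
from h import *
f=arm.grab_frame("side"); save(f,"side3.png",(250,150,120,90),6); locate(f); locate(arm.grab_frame("top")); locate(wrist())
E
```

```text
t: 5.2
position: [466.3, 96.5, 157.6]
tcp_rot: [2.281, 1.911, 0.201]
contact_force: [-3.5, 0.3, 8.2]
opening: 20.0
gripper_force: 4.2
t: 5.7
position: [474.2, 95.2, 157.6]
tcp_rot: [2.281, 1.911, 0.201]
contact_force: [-4.0, 1.3, 7.0]
opening: 20.3
gripper_force: 3.9
turn [-0.001 -0.001 -0.   ] shift before turn [-0.006 -0.022 -0.005] after [-0.0057 -0.0225 -0.0046] world [-9.4 -0.6 -0.1]
F now [496.9  91.2  97. ] [-4.   1.3  7. ] 20.3 5.7
lid [529.3  81.8] 50.4 z 96.8 tilt mm/100 [-0.5  0.6] 180
tin [612.   66.8] 76.58955372150612 20
lid [531.5  82.6] 49.5 z 97.1 tilt mm/100 [0.9 1. ] 230
tin [617.  68.] nan 0
lid [528.1  87.7] 50.2 z 97.5 tilt mm/100 [ 0.2 -0.9] 13796
tin [611.4  72.5] 78.6784757150701 1886
  return _methods._mean(a, axis=axis, dtype=dtype,
  ret = ret.dtype.type(ret / rcount)
```

View pics/side3.png

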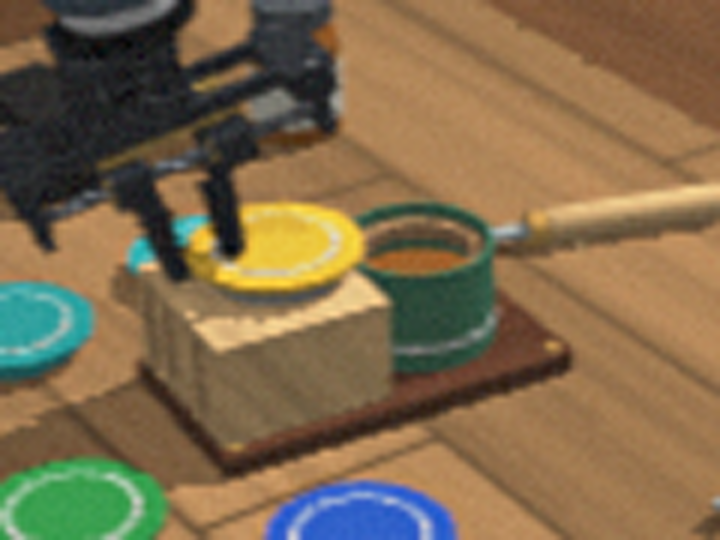

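The lid is sliding level with the tool. The side view shows its edge against the rear finger and the tin mouth ahead at about (430,225) in the crop.

```bash
python3 -m creep '[0.77,0,0.0061,0.0013,0,0,0, 0.77,0,0.0061,0.0013,0,0,0, 0.77,0,0.0061,0.0013,0,0,0, 0.77,0,0.0061,0.0013,0,0,0, 0.77,0,0.0061,0.0013,0,0,0, 0.77,0,0.0061,0.0013,0,0,0, 0.77,0,0.0061,0.0013,0,0,0, 0.77,0,0.0061,0.0013,0,0,0]'
python3 -m creep '[0.77,0,0.0061,0.0013,0,0,0, 0.77,0,0.0061,0.0013,0,0,0, 0.77,0,0.0061,0.0013,0,0,0, 0.77,0,0.0061,0.0013,0,0,0, 0.77,0,0.0061,0.0013,0,0,0, 0.77,0,0.0061,0.0013,0,0,0, 0.77,0,0.0061,0.0013,0,0,0, 0.77,0,0,0,0,0,0]'; python3 go.py 520 84.7 97 -10.1 12 33 20
python3 - 2>/dev/null <<'E'
from h import *
for f in(wrist(),arm.grab_frame("top"),arm.grab_frame("side")): locate(f)
E
```

```text
t: 6.65
position: [493.6, 91.8, 157.5]
tcp_rot: [2.282, 1.911, 0.2]
contact_force: [-6.6, 0.2, 9.3]
opening: 20.3
gripper_force: 5.0
t: 7.45
position: [511.2, 88.7, 157.6]
tcp_rot: [2.281, 1.91, 0.202]
contact_force: [-3.5, 0.9, 7.3]
opening: 20.3
gripper_force: 3.5
turn [-0.001 -0.001 -0.   ] shift before turn [-0.006 -0.114 -0.024] after [-0.0059 -0.1144 -0.0241] world [-46.5   5.9  -0.1]
F now [533.9  84.7  97.1] [-3.5  0.9  7.3] 20.3 7.45
lid [565.2  83. ] 50.6 z 97.5 tilt mm/100 [ 0.2 -1. ] 13824
tin [611.4  72.4] 79.0053443673587 1312
lid [568.2  76.1] 49.6 z 97.6 tilt mm/100 [2.8 0.2] 230
tin [617.  68.] nan 0
lid [564.5  74.6] 51.2 z 96.5 tilt mm/100 [ 0.2 -0. ] 178
tin [612.6  67. ] 76.63489597205258 15
```

```bash
python3 -m creep '[0.77,0,0.0061,0.0013,0,0,0, 0.77,0,0.0061,0.0013,0,0,0, 0.77,0,0.0061,0.0013,0,0,0, 0.77,0,0.0061,0.0013,0,0,0, 0.77,0,0.0061,0.0013,0,0,0, 0.77,0,0.0061,0.0013,0,0,0, 0.77,0,0.0061,0.0013,0,0,0, 0.77,0,0.0061,0.0013,0,0,0]'
python3 -m creep '[0.77,0,0.0061,0.0013,0,0,0, 0.77,0,0.0061,0.0013,0,0,0, 0.77,0,0.0061,0.0013,0,0,0, 0.77,0,0,0,0,0,0]'; python3 go.py 520 84.7 97 -10.1 12 33 20
python3 - 2>/dev/null <<'E'
from h import *
w=wrist();save(w,"wrist4.png")
for f in(w,arm.grab_frame("top"),arm.grab_frame("side")): locate(f)
E
```

```text
t: 8.4
position: [530.5, 85.2, 157.6]
tcp_rot: [2.282, 1.911, 0.201]
contact_force: [-5.8, 1.2, 8.7]
opening: 20.2
gripper_force: 4.7
t: 8.8
position: [538.3, 83.8, 157.6]
tcp_rot: [2.281, 1.91, 0.202]
contact_force: [-3.6, 0.9, 5.6]
opening: 19.9
gripper_force: 3.4
turn [-0.001 -0.001 -0.   ] shift before turn [-0.006 -0.182 -0.038] after [-0.0058 -0.1816 -0.0384] world [-73.5  10.7  -0.1]
F now [561.   79.8  97.1] [-3.6  0.9  5.6] 19.9 8.8
lid [597.8  71.5] 57.3 z 97.5 tilt mm/100 [-0. -1.] 13791
tin [612.   72.2] 79.62362214018472 396
lid [596.9  70.3] 49.7 z 97.4 tilt mm/100 [2.1 0.4] 221
tin [617.  68.] nan 0
lid [594.   71.7] 51.9 z 96.6 tilt mm/100 [-0.6  0.4] 171
tin [611.8  65.9] 76.99531551284588 10
```

View pics/wrist4.png

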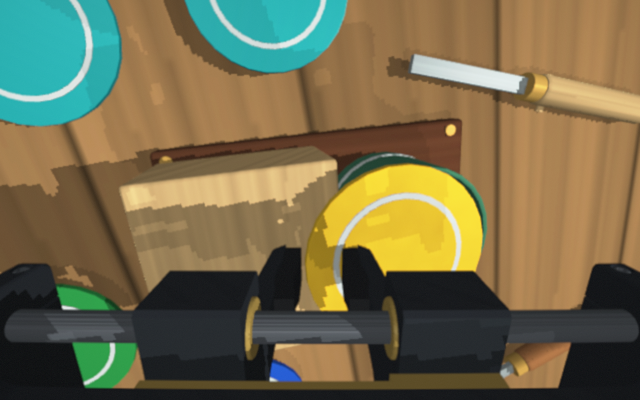

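The lid overlaps the mouth with about 20 mm to go. It's level and on line, so I'll continue slowly.

```bash
python3 -m creep '[0.77,0,0.0037,0.0008,0,0,0, 0.77,0,0.0037,0.0008,0,0,0, 0.77,0,0.0037,0.0008,0,0,0, 0.77,0,0.0037,0.0008,0,0,0, 0.77,0,0.0037,0.0008,0,0,0, 0.77,0,0.0037,0.0008,0,0,0, 0.77,0,0.0037,0.0008,0,0,0, 0.77,0,0,0,0,0,0]'; python3 go.py 520 84.7 97 -10.1 12 33 20
python3 - 2>/dev/null <<'E'
from h import *
for f in(wrist(),arm.grab_frame("top"),arm.grab_frame("side")): locate(f)
E
```

```text
t: 9.75
position: [548.5, 82.0, 157.6]
tcp_rot: [2.281, 1.911, 0.201]
contact_force: [-4.4, 2.0, 8.5]
opening: 20.4
gripper_force: 4.1
turn [-0.001 -0.001 -0.   ] shift before turn [-0.006 -0.207 -0.044] after [-0.0059 -0.2071 -0.0438] world [-83.8  12.5  -0.1]
F now [571.2  78.   97.1] [-4.4  2.   8.5] 20.4 9.75
lid [602.2  74.8] 49.9 z 97.4 tilt mm/100 [-0.1 -1. ] 13825
tin [617.  68.] nan 0
lid [605.   69.4] 49.4 z 97.6 tilt mm/100 [2.9 0.4] 223
tin [617.  68.] nan 0
lid [601.2  67.7] 51.0 z 96.7 tilt mm/100 [0.2 0.8] 155
tin [613.5  67.5] 76.34071859081033 14
```

```bash
python3 -m creep '[0.77,0,0.0025,0.0005,0,0,0, 0.77,0,0.0025,0.0005,0,0,0, 0.77,0,0.0025,0.0005,0,0,0, 0.77,0,0.0025,0.0005,0,0,0, 0.77,0,0.0025,0.0005,0,0,0, 0.77,0,0.0025,0.0005,0,0,0, 0.77,0,0,0,0,0,0]'
python3 -m creep '[0.77,0,0.0025,0.0005,0,0,0, 0.77,0,0,0,0,0,0]'
python3 - 2>/dev/null <<'E'
from h import *
locate(wrist())
E
```

```text
t: 10.6
position: [555.6, 80.5, 158.1]
tcp_rot: [2.28, 1.909, 0.204]
contact_force: [-0.6, 0.5, 5.6]
opening: 20.3
gripper_force: 2.8
t: 10.8
position: [556.4, 80.4, 157.8]
tcp_rot: [2.28, 1.909, 0.203]
contact_force: [-0.0, -1.1, 4.8]
opening: 20.1
gripper_force: 2.0
lid [610.2  73.3] 50.0 z 94.1 tilt mm/100 [-10.4   2.6] 13254
tin [617.  68.] nan 0
```

The lid's centre is about 1.5 mm short. The nose is on the seal and the rear is still on the rim, so I'll keep going a little.

```bash
python3 -m creep '[0.77,0,0.0025,0.0005,0,0,0, 0.77,0,0.0025,0.0005,0,0,0, 0.77,0,0,0,0,0,0]'
python3 - 2>/dev/null <<'E'
from h import *
locate(wrist()); f=arm.grab_frame("side"); locate(f); save(f,"side5.png",(250,150,120,90),6)
E
```

```text
t: 11.15
position: [557.7, 80.1, 157.2]
tcp_rot: [2.281, 1.91, 0.201]
contact_force: [0.0, -0.2, -0.1]
opening: 20.5
gripper_force: 0.4
lid [611.5  73. ] 49.9 z 93.6 tilt mm/100 [-9.4  0.8] 13300
tin [617.  68.] nan 0
lid [612.6  66.3] 50.0 z 93.1 tilt mm/100 [-9.6  3.4] 141
tin [613.1  67.5] 76.28652438007029 15
```

View pics/side5.png

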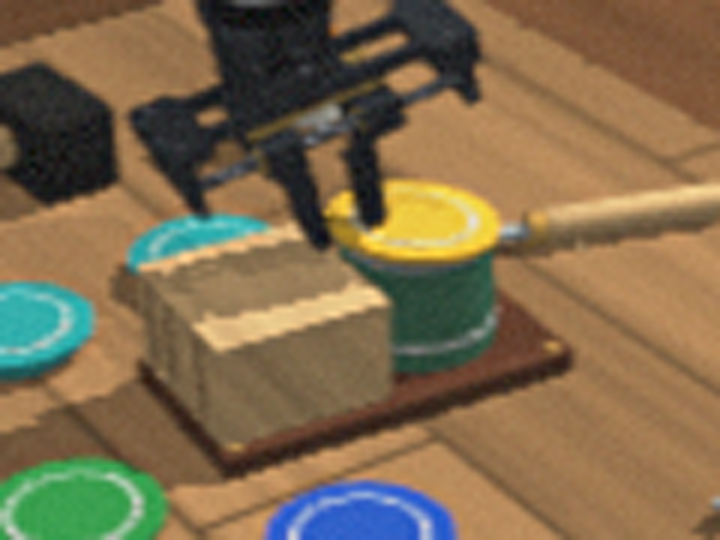

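```bash
python3 -m creep '[0.77,0,-0.0005,0.0025,0,0,0, 0.77,0,0,0,0,0,0]'
python3 -m creep '[0.77,0,0.0005,0.0014,0,0,0, 0.77,0,0,0,0,0,0]'; python3 go.py 612 73 97 -10.1 12 33 20
python3 - 2>/dev/null <<'E'
from h import *
locate(wrist())
E
```

```text
t: 11.45
position: [557.5, 80.0, 156.1]
tcp_rot: [2.281, 1.91, 0.2]
contact_force: [-0.2, 0.3, 0.6]
opening: 20.3
gripper_force: 0.0
t: 11.65
position: [557.8, 80.0, 155.6]
tcp_rot: [2.281, 1.91, 0.2]
contact_force: [-0.2, 0.8, 0.5]
opening: 20.5
gripper_force: 0.0
turn [-0.001 -0.    -0.   ] shift before turn [ 0.007 -0.003 -0.005] after [ 0.0066 -0.0028 -0.0054] world [-1.1  2.9  1.9]
F now [580.5  75.9  95.1] [-0.2  0.8  0.5] 20.5 11.65
lid [612.7  72.7] 50.3 z 90.0 tilt mm/100 [ 0.1 -1. ] 13943
tin [617.  68.] nan 0
```

It dropped in: level, with its top at 90, so 5 proud. Next I'll lift, close the fingers, straighten the tool and press at the centre.

```bash
python3 -m creep '[0.77,0,0.0208,-0.098,0,0,0, 1,0,0,0,0,0,0, 1,0,0,0,0,0,0]'
python3 go.py 614 71 110 -10.1 0 0 0
```

```text
t: 12.0
position: [558.5, 80.2, 196.7]
tcp_rot: [2.28, 1.909, 0.204]
contact_force: [-0.4, -0.4, -0.5]
opening: 6.3
gripper_force: 0.0
turn [ 0.268 -0.002 -0.   ] shift before turn [0.002 0.126 0.085] after [0.0017 0.1406 0.0567] world [ 55.5  -9.2 -22.7]
F now [571.7  78.  134.1] [-0.4 -0.4 -0.5] 6.3 12.0
```

```bash
python3 -m creep '[1,0,0,0,0.134,0,0, 1,0,0,0,0.134,0,0, 1,0.001,0.07,0,0,0,0, 1,0.0007,0.07,0,0,0,0, 1,0,0,0.05,0,0,0, 1,0,0,0,0,0,0]'
python3 go.py 614 71 92 -10.1 0 0 0
```

```text
t: 12.6
position: [611.6, 70.5, 172.5]
tcp_rot: [-2.406, -2.014, 0.008]
contact_force: [-0.7, -0.3, -1.1]
opening: 0.4
gripper_force: 0.0
turn [-0.009  0.002 -0.001] shift before turn [0.002 0.006 0.041] after [0.0024 0.0057 0.0413] world [  2.4   0.5 -16.5]
F now [611.1  70.4 108.5] [-0.7 -0.3 -1.1] 0.4 12.6
```

```bash
python3 - 2>/dev/null <<'E'
from h import *
f=arm.grab_frame("side"); locate(f); save(f,"side6.png",(270,140,100,80),6); locate(wrist())
E
```

```text
lid [611.4  66.9] 51.8 z 89.3 tilt mm/100 [0.6 0.7] 179
tin [612.4  69.1] 76.30179252018762 7
lid [612.9  73.1] 49.7 z 90.2 tilt mm/100 [-0.3 -1.4] 12945
tin [617.  68.] nan 0
```

View pics/side6.png

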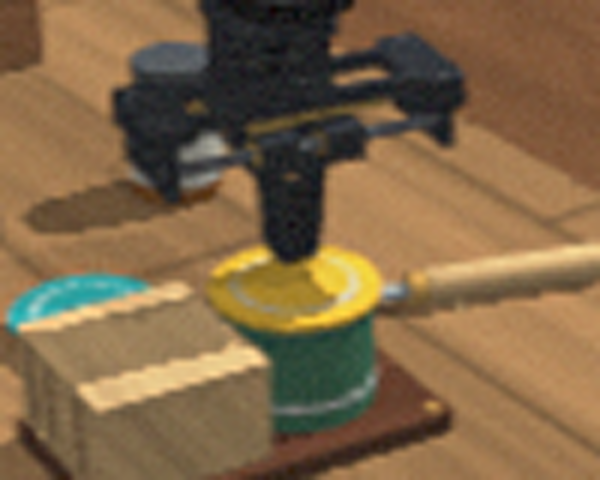

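The fingers are over the centre of the level yellow lid. Now I'll descend and press.

```bash
python3 -m creep '[1,0.002,0.004,0.02,0,0,0, 1,0,0,0.018,0,0,0, 1,0,0,0,0,0,0]'
python3 -m creep '[1,0,0,0.003,0,0,0, 1,0,0,0.003,0,0,0, 1,0,0,0,0,0,0]'
python3 -m creep '[1,0,0,0.002,0,0,0, 1,0,0,0.002,0,0,0, 1,0,0,0,0,0,0]'
```

```text
t: 13.0
position: [614.2, 71.6, 159.7]
tcp_rot: [-2.406, -2.016, 0.003]
contact_force: [0.0, 0.4, -0.8]
opening: 0.8
gripper_force: 0.0
t: 13.3
position: [615.0, 71.4, 158.4]
tcp_rot: [-2.407, -2.016, 0.0]
contact_force: [-0.3, -0.0, -0.2]
opening: 0.4
gripper_force: 0.0
t: 13.6
position: [615.0, 71.4, 156.7]
tcp_rot: [-2.408, -2.016, 0.0]
contact_force: [0.2, 0.7, 0.2]
opening: 0.8
gripper_force: 0.0
```

```bash
python3 -m creep '[1,0,0,0.003,0,0,0, 1,0,0,0.003,0,0,0, 1,0,0,0,0,0,0]'
python3 -m creep '[1,0,0,0.002,0,0,0, 1,0,0,0.002,0,0,0, 1,0,0,0,0,0,0]'
python3 -m creep '[1,0,0,0.002,0,0,0, 1,0,0,0.002,0,0,0, 1,0,0,0,0,0,0]'
```

```text
t: 13.9
position: [615.0, 71.4, 154.1]
tcp_rot: [-2.407, -2.016, 0.001]
contact_force: [-0.2, -0.7, -0.3]
opening: 0.3
gripper_force: 0.0
t: 14.2
position: [615.1, 71.4, 153.2]
tcp_rot: [-2.407, -2.016, 0.0]
contact_force: [-1.5, 0.2, 4.3]
opening: 0.4
gripper_force: 2.3
t: 14.5
position: [615.1, 71.4, 151.7]
tcp_rot: [-2.407, -2.016, -0.0]
contact_force: [-1.1, -0.4, 5.7]
opening: 0.5
gripper_force: 2.7
```

```bash
python3 -m creep '[1,0,0,0.002,0,0,0, 1,0,0,0.002,0,0,0, 1,0,0,0,0,0,0]'
python3 -m creep '[1,0,0,0.002,0,0,0, 1,0,0,0,0,0,0]'
python3 -m creep '[1,0,0,0.002,0,0,0, 1,0,0,0,0,0,0]'
```

```text
t: 14.8
position: [615.1, 71.4, 150.1]
tcp_rot: [-2.408, -2.016, 0.0]
contact_force: [-2.0, -0.0, 5.7]
opening: 0.6
gripper_force: 2.7
t: 15.0
position: [615.1, 71.3, 149.5]
tcp_rot: [-2.407, -2.016, 0.0]
contact_force: [-3.1, -0.3, 7.4]
opening: 0.4
gripper_force: 3.8
t: 15.2
position: [615.1, 71.3, 149.5]
tcp_rot: [-2.407, -2.016, -0.0]
contact_force: [-5.6, -0.1, 14.0]
opening: 0.7
gripper_force: 7.2
```

```bash
python3 - 2>/dev/null <<'E'
from h import *
locate(arm.grab_frame("side"));locate(wrist())
E
```

```text
lid [611.6  65.9] 50.5 z 84.6 tilt mm/100 [0.4 0.2] 144
tin [617.  68.] nan 0
lid [612.7  72.6] 49.8 z 85.9 tilt mm/100 [-0.4 -2.1] 12838
tin [617.  68.] nan 0
```

```bash
python3 -m creep '[1,0,0,0.0015,0,0,0, 1,0,0,0,0,0,0]'
python3 -m creep '[1,0,0,0.001,0,0,0, 1,0,0,0,0,0,0, 1,0,0,0,0,0,0]'
```

```text
t: 15.5
position: [615.1, 71.3, 149.5]
tcp_rot: [-2.407, -2.015, -0.0]
contact_force: [-7.3, 0.1, 19.6]
opening: 0.4
gripper_force: 9.8
t: 15.8
position: [615.1, 71.3, 149.4]
tcp_rot: [-2.407, -2.015, -0.0]
contact_force: [-8.7, 0.0, 22.4]
opening: 0.6
gripper_force: 11.4
```

Hard stop at 22 N. I'll lift clear and check.

```bash
python3 -m creep '[1,0,0,-0.005,0,0,0, 1,0,0,-0.05,0,0,0, 1,0,-0.1,-0.1,0,0,0, 1,0,-0.12,-0.1,0,0,0, 1,0,-0.12,0,0,0,0, 1,0,0,0,0,0,0]'
python3 - 2>/dev/null <<'E'
from h import *
f=arm.grab_frame("side"); locate(f); save(f,"side7.png",(280,150,80,70),8); locate(arm.grab_frame("top")); locate(wrist())
E
```

```text
t: 16.4
position: [488.8, 93.4, 235.7]
tcp_rot: [-2.401, -2.016, 0.008]
contact_force: [-0.3, 0.1, -0.6]
opening: 0.6
gripper_force: 0.0
lid [613.1  68.4] 51.7 z 84.7 tilt mm/100 [0.3 0.2] 179
tin [617.  68.] nan 0
lid [615.5  67.8] 49.6 z 85.7 tilt mm/100 [0.3 0.6] 404
tin [617.  68.] nan 0
lid [612.1  72.3] 50.4 z 85.4 tilt mm/100 [ 0.2 -0.1] 10585
tin [617.  68.] nan 0
```

View pics/side7.png

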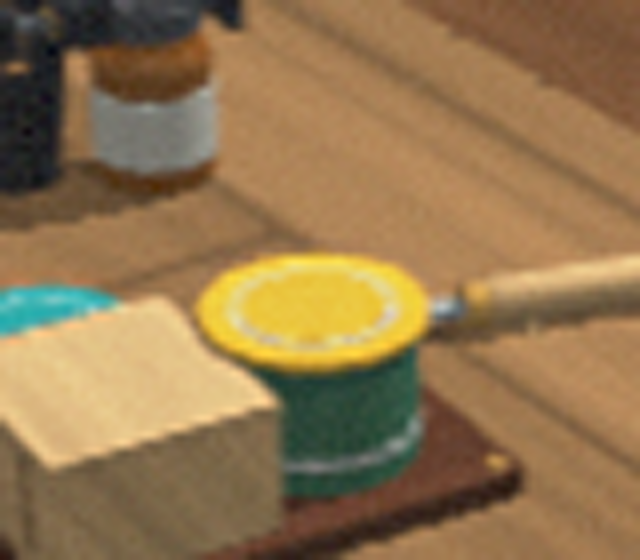

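The yellow lid sits flush and level on the rim, at (315,310) in the crop. All three cameras put its top at about 85, tilted under 0.6 mm per 100, so it's fully home.

```bash
python3 -c "
from workcell import arm
print(arm.finish_job())"
```

```text
the job is handed in; nothing more can be done
None
```

The wax tin is closed: the yellow lid slid across, dropped in and was pressed fully home and level at about 22 N, though it tipped about 6° nose-down as it dropped in; the arm touched nothing else, and I handed the job in at about 16.5 s.

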